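Lock out the curing unit and clear its catch tray

TASK

Press the red sprung keeper of the safety hook open and lift the yellow interlock key off, then push the key fully home in the keyed socket of the blue lock block, and leave it there. Only once the key is home, move every finished specimen block from the curing unit's catch tray into the blue tote, resting on its floor and not on one another; when all are in, press the green tray-clear button on the lock block. Leave the other things on the bench where they are.

Things in the scene. Friction and masses are not known exactly. Their poses are not given: they have to be found in the camera images.
- key_grip (a point): Yellow interlock key (about 180 g) hanging upright on the hook. Point: centre of its flat grip tab, 16 mm along the key's x, 30 mm along y, 45 mm high. Below the tab is a crossbar, 12 mm along x, 84 mm along y, 12 mm high, its underside 34.5 mm below this point, resting on the hook's two prongs. Key axes: z up; -x points out of the hook, away from its post.
- key_tip (a point): Lower end of the key's square steel shank, 20 x 20 mm and 55 mm long below the crossbar, 89.5 mm below the grip point; its lowest 9 mm taper to a round tip of 12 mm. A brass rib runs down its -x side: 6 mm wide, 6 mm proud, from the crossbar to 11 mm above the tip.
- hook: Fixed hook stand. Origin on the bench below the hung key, axes parallel to the hung key's. Two steel prongs, tops 130 mm up, point to -x and carry the key's crossbar between upturned tips 12 mm high; the shank hangs between them. Grey post 80 mm wide, 150 mm high, 75 to 95 mm behind the key (+x). Only the red keeper stops the key from being lifted straight up.
- keeper (a joint): Red sprung keeper, rad: 0 closed, 0.65 fully open; above 0.4 its nose is clear of the key's crossbar. Opened by pressing its pad down. A spring closes it, slowed by an oil damper: let go from fully open it stays above 0.4 for about 12 s, time enough to take the key; press again if needed. Pressing at 40 mm/s takes about 10 N, faster takes more; a force stop under 15 N may trip early.
- keeper_nose (a point): Underside of the keeper's nose. Closed, it lies 2 to 3 mm over the top of the key's crossbar, 36 mm to the +y side of the key's middle; open, it has swung aside to +y.
- keeper_pad (a point): Centre of the top face of the keeper's red press pad (46 mm along the hook's x, 40 mm along y, tilted 19 deg, outer edge higher), 112 mm to the hook's +y side of the key and 12 mm behind (+x); 138 mm above the bench when closed. To open fully press straight down 56 mm, to 82 mm above the bench; in plan it stays within 7 mm. The point moves with the pad.
- lock_mouth (a point): Centre of the square socket's mouth, in the top of the fixed blue lock block (170 mm along x, 90 along y, 65 high). Socket 23.5 x 23.5 mm, through the block, with a notch for the rib (10 mm wide, 8 deep) on its -x side, marked by a white line. The upright key enters only with its x along the block's x (these axes). Home: crossbar on the block's top, key grip point 34.5 mm above this one.
- ack (a joint): Travel (m) of the green tray-clear button: 0 up, 0.006 fully down; springs back; about 5 N.
- ack_top (a point): Centre of the top of the green button (28 mm across) on the lock block, 85 mm from the socket along the block's +x.
- curer: Low resin curing unit with its aluminium catch tray, fixed. Origin on the bench under the tray's centre; tray inside 222 mm along x by 202 mm along y, floor 4 mm up, rim 14 mm up. On the +x side a sloping chute (at most 60 mm high, from 110 mm on) leads to the housing (160 mm high, from 235 mm on).
- tote: Blue open tote, fixed, 250 mm along x by 270 mm along y outside, walls 5 mm thick and 62 mm high, floor 5 mm thick. Origin at the centre of its underside.
- block0_center (a point): Cream cast specimen block, 66 mm along x, 42 mm along y, 40 mm high, about 130 g, with a coloured specimen on top, lying in the catch tray at first. This point is its centre. Two to four blocks are present; an absent one has no pose.
- block1_center (a point): Cream cast specimen block, 66 mm along x, 42 mm along y, 40 mm high, about 130 g, with a coloured specimen on top, lying in the catch tray at first. This point is its centre. Two to four blocks are present; an absent one has no pose.
- block2_center (a point): Cream cast specimen block, 66 mm along x, 42 mm along y, 40 mm high, about 130 g, with a coloured specimen on top, lying in the catch tray at first. This point is its centre. Two to four blocks are present; an absent one has no pose.
- block3_center (a point): Cream cast specimen block, 66 mm along x, 42 mm along y, 40 mm high, about 130 g, with a coloured specimen on top, lying in the catch tray at first. This point is its centre. Two to four blocks are present; an absent one has no pose.
- flask: Stoppered conical flask, 80 mm across, 132 mm high; a bystander, to be left where it stands. Origin at its underside.
- goggles: Safety goggles, 140 mm wide; a bystander, to be left where it stands. Origin at its underside.
- beaker: Glass beaker, 72 mm across, 90 mm high; a bystander, to be left where it stands. Origin at its underside.
- soap: White soap bottle, 56 mm across, 150 mm high; a bystander, to be left where it stands. Origin at its underside.
- stylus: White stylus, 160 mm long; a bystander, to be left where it stands. Origin at its underside.
- jar: Amber jar with a red cap, 60 mm across, 80 mm high; a bystander, to be left where it stands. Origin at its underside.
There are look-alikes about, which are no part of the job. What is shaped like the part that bears lock_mouth but pink is not meant. Leave any purple look-alike of the part that bears block3_center alone.

How it is judged:
By the outcome, as a careful person would: the job done as asked, in the order asked, and still so for the second after the job is handed in, with the robot touching nothing.
Of block0, block1, block2, block3 only 2 to 4 are there at a start; the rules pass over those that are not, and their reading is None.
At some moment in a run one of block0, block1, block2, block3 may be knocked a few centimetres aside while the robot is not near it.
It also fails if it takes over 210 s, if anything falls off the work surface, if the arm or the gripper's body presses on something with over 40 N, if the wrist force passes 120 N, or if a joint passes its speed limit or range.

ROBOT

A 7-joint arm with a two-finger parallel gripper is mounted at the origin on the work surface. World frame = base frame: x ahead of the robot, y to its left, z up, the work surface at z = 0. Lengths are in m, angles in rad, forces in N, time in s.
With the tool pointing down it reaches from about 0.4 to 0.925 m from the base axis. Payload 4.1 kg.
Tool frame: the origin (TCP) lies at the very end of the fingers, on their centre line; the grasp point (between the pads) lies 19 mm behind it; z points along the fingers, x is the direction in which the jaws open and shut, and the axes are right-handed (so a half turn about z gives the same grasp; the last joint's range is limited). The gripper opens to 85 mm and grips with 20 to 120 N. Pads are 22 mm wide; open, the fingers measure 114 mm over their backs; the gripper's body (76 mm by 85 mm) begins 54 mm behind the grasp point. The pads swing forward as they close: fully open they stand 13 mm farther back than shut.
Start: joints at [1.091, 0.398, 0.045, 1.537, -0.019, 1.207, -0.051], TCP at [0.242, -0.603, 0.231] pointing down, gripper open.
Joint ranges: [-2.82, 2.82], [-0.49, 2.23], [-1.37, 1.46], [0, 2.46], [-1.36, 4.5], [0.23, 2], [-2.94, 2.94]. Speed limits (rad/s): [2.57, 2.57, 3.14, 3.14, 3.14, 3.14, 3.14].

INTERFACE

Orientations are given as a rotation vector (axis times angle).
In Python, from station import manip, effector, planner, optics, job, current_clock, current_joints, current_qd, current_joint_torque, current_tcp_pos, current_orientation, current_contact_force, current_ft_torque, current_opening gives the robot as it stands. The module is installed in compiled form; this text tells all that it offers. Calls block until the motion is done:
- manip.move_to(position, orientation): joint-space move of the TCP to a pose.
- manip.move_l(position, rate=0.15, ori=None, max_force=None): straight line of the TCP; ori=None keeps the orientation; rate is the mean speed in m/s. With max_force (N) it stops when the force on the tool has changed by that much, and returns True; else False.
- manip.goto_joints(angles): joint-space move.
- effector.set_gripper(opening): finger opening in m; the grip force is fixed at half the most; returns when the fingers have stopped.
- manip.wait(seconds).
- planner.solve_ik(position, orientation): joint angles nearest the present ones, or None.
- optics.capture(name): name is "scene" or "top" or "wrist"; returns (picture, depth): 400x640x3 uint8, red, green, blue; 400x640 float32, m along the optical axis (not along the pixel's ray), 0 where there is no reading.
- optics.get_calibration(name): a dict with "camera_matrix" (3x3 intrinsics, pixels), "rvec" (rotation vector, rad) and "tvec" (3), from world to camera coordinates, as OpenCV has them. Camera axes: x right, y down, z forward; pixel columns grow to the right and rows downward; lengths in m; the calibration is good to about 2 mm. The wrist camera is an equidistant fisheye: a pixel r from the principal point sees the ray r / f radians off the axis. A picture is of the moment at which its call begins: read the wrist's pose just before it. get_calibration takes no time and is no camera call; for the wrist camera it gives the pose at the moment of the call.
A pose or a line that the arm cannot do raises manip.MotionError and nothing moves.
- job.hand_in(): hands the job in, once; it reports no verdict.
Readings, each from a call of its own:
- current_clock(): time.
- current_joints(): joint angles.
- current_qd(): joint speeds.
- current_joint_torque(): joint torques, N m.
- current_tcp_pos(): TCP position.
- current_orientation(): TCP orientation.
- current_contact_force(): force on the tool from outside, world axes, zero at the start.
- current_ft_torque(): the same for the moment, N m.
- current_opening(): finger opening in m.
Only numpy, scipy, OpenCV 4.12 (cv2) and the standard library are available. Lean on these libraries where they do the work, as an engineer would, in place of code of your own. Each camera call takes 0.05 s, during which the arm holds its last target. There are 200 camera calls.

## Working session

There is one attempt and no reset: what is moved stays moved. The work goes in short steps, each a Python script; the robot and the scene stay as the last script left them, time stands still between calls to the robot, and variables do not carry over. Pictures are saved under pics/ and viewed, on a budget of 14 in all, crops included, one or two more only if the job needs it, and the job is handed in when it is done.

```bash
mkdir -p pics; cat > h.py <<'E'
import numpy as np, cv2
from station import *
from station import manip, effector, planner, optics, job
def cap(n,save=None):
    c=optics.get_calibration(n); p,d=optics.capture(n)
    np.savez('last_%s.npz'%n,p=p,d=d,K=c['camera_matrix'],r=c['rvec'],t=c['tvec'])
    if save: cv2.imwrite('pics/'+save,p[:,:,::-1])
    return p,d,c
def load(n):
    z=np.load('last_%s.npz'%n); return z['p'],z['d'],dict(camera_matrix=z['K'],rvec=z['r'],tvec=z['t'])
def cloud(d,c,fish=False):
    K=np.array(c['camera_matrix']);R=cv2.Rodrigues(np.array(c['rvec'],float))[0];t=np.array(c['tvec']).ravel()
    v,u=np.mgrid[:d.shape[0],:d.shape[1]]
    x=(u-K[0,2])/K[0,0];y=(v-K[1,2])/K[1,1]
    if fish:
        th=np.hypot(x,y);s=np.where(th>1e-9,np.tan(np.minimum(th,1.5))/np.maximum(th,1e-9),1);x=x*s;y=y*s
    P=np.stack([x*d,y*d,d],-1)
    W=(P-t)@R
    W[d<=0]=np.nan
    return W
E
python3 - <<'E'
from h import *
for n in('top','scene','wrist'):
    p,d,c=cap(n,n+'0.png'); print(n,c,(d>0).mean())
print(current_clock(),current_orientation())
E
```

```text
top {'camera_matrix': array([[442.72829836,   0.        , 309.08763072],
       [  0.        , 442.72829836, 203.7699526 ],
       [  0.        ,   0.        ,   1.        ]]), 'rvec': array([ 2.0842279 , -2.13589398,  0.18545687]), 'tvec': array([0.00616332, 0.52956792, 1.26083814])} 0.99615625
scene {'camera_matrix': array([[444.61172632,   0.        , 317.81936663],
       [  0.        , 444.61172632, 198.74727729],
       [  0.        ,   0.        ,   1.        ]]), 'rvec': array([ 1.27160479,  2.24145271, -0.95744958]), 'tvec': array([ 0.29814127, -0.22305726,  1.68265727])} 0.99630859375
wrist {'camera_matrix': array([[309.70691629,   0.        , 323.24030725],
       [  0.        , 309.70691629, 195.73012365],
       [  0.        ,   0.        ,   1.        ]]), 'rvec': array([-2.38052884,  1.60837073,  0.25629063]), 'tvec': array([-0.64821731, -0.04078611,  0.38005937])} 0.995921875
0.15 [-2.60112567e+00  1.76043462e+00  2.03824139e-03]
```

View pics/top0.png

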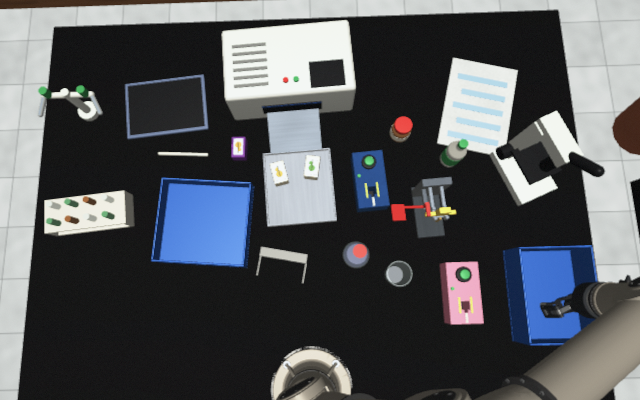

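View pics/scene0.png

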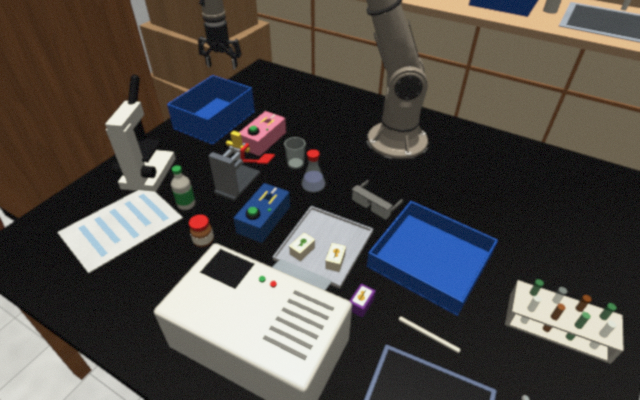

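Top view: the hook with the yellow key is at about (437,205), with the red keeper pad at (398,212). The blue lock is at (371,180), with its button at (369,160). Two cream blocks lie in the tray at (279,172) and (312,166). The purple look-alike is at (238,147), the left tote at (203,222), and a second blue tote sits under the gripper at (550,295).

```bash
cat > m.py <<'E'
from h import *
p,d,c=load('top'); W=cloud(d,c)
hsv=cv2.cvtColor(p,cv2.COLOR_RGB2HSV)
H,S,V=[hsv[...,i].astype(int) for i in range(3)]
def rep(name,m,box=None,zr=None):
    m=m.copy()
    if box: 
        b=np.zeros_like(m);b[box[1]:box[3],box[0]:box[2]]=1;m&=b
    if zr: m&=(W[...,2]>zr[0])&(W[...,2]<zr[1])
    n,l,s,ce=cv2.connectedComponentsWithStats(m.astype(np.uint8))
    for i in range(1,n):
        if s[i,4]<6: continue
        q=W[l==i];q=q[~np.isnan(q[:,0])]
        if len(q)<4: continue
        (cx,cy),(w,h),a=cv2.minAreaRect(q[:,:2].astype(np.float32)*1000)
        print(name,s[i,4],'px',ce[i].round(),'z',np.percentile(q[:,2],[5,50,95]).round(3),'rect',round(cx),round(cy),round(w),round(h),round(a,1),'mean',q.mean(0).round(4))
blue=(H>100)&(H<125)&(S>120)&(V>40)
rep('locktop',blue,(340,140,400,220),(.055,.08))
rep('toteL rim',blue,(140,165,260,275),(.05,.075)); rep('toteR',blue,(490,235,615,350),(.03,.2))
rep('toteL floor',blue,(140,165,260,275),(-.01,.02))
rep('green',(H>45)&(H<80)&(S>120)&(V>60),(350,145,390,180))
rep('yellow',(H>22)&(H<35)&(S>120)&(V>100),(340,150,480,230))
rep('red',((H<5)|(H>175))&(S>150)&(V>100),(380,180,460,230))
rep('post',np.ones_like(blue),(400,165,470,235),(.14,.16))
rep('hookall',np.ones_like(blue),(400,165,470,240),(.10,.3))
rep('blocks',np.ones_like(blue),(262,150,338,226),(.03,.06))
rep('tray',np.ones_like(blue),(255,140,345,230),(.009,.02))
rep('purple',(H>125)&(H<155)&(S>80),(220,130,255,165))
for n,b in dict(flask=(340,240,372,270),beaker=(384,258,415,290),goggles=(255,245,310,285),soap=(435,135,470,170),jar=(385,112,415,145),pink=(438,258,486,328)).items():
    rep(n,np.ones_like(blue),b,(.02,.3))
print('white line')
rep('white',(S<60)&(V>150),(350,175,390,215),(.05,.08)); 
E
python3 m.py; python3 -c "
import cv2
a=cv2.imread('pics/top0.png')[135:255,340:500];cv2.imwrite('pics/crop1.png',cv2.resize(a,None,fx=5,fy=5,interpolation=3))"
```

```text
locktop 1359 px [371. 179.] z [0.062 0.066 0.071] rect 599 -191 173 91 4.5 mean [ 0.5969 -0.1906  0.0662]
toteL rim 838 px [199. 219.] z [0.052 0.061 0.066] rect 487 309 272 252 85.2 mean [0.491  0.3172 0.0603]
toteR 2451 px [542. 286.] z [0.035 0.08  0.112] rect 254 -680 260 203 0.0 mean [ 0.2759 -0.6479  0.0778]
toteR 58 px [588. 320.] z [0.032 0.046 0.072] rect 174 -776 6 25 87.9 mean [ 0.1778 -0.7764  0.0483]
toteL floor 94 px [156. 221.] z [-0.004  0.001  0.006] rect 507 469 17 263 88.0 mean [0.5001 0.468  0.0009]
toteL floor 6423 px [204. 223.] z [0.001 0.006 0.011] rect 489 316 254 239 85.2 mean [0.4879 0.3163 0.006 ]
toteL floor 15 px [253. 192.] z [0.003 0.01  0.019] rect 581 166 2 38 85.1 mean [0.5801 0.166  0.0107]
toteL floor 25 px [252. 210.] z [0.001 0.01  0.018] rect 525 171 2 68 85.3 mean [0.5247 0.1706 0.0097]
toteL floor 58 px [248. 247.] z [-0.002  0.01   0.019] rect 417 180 17 139 77.6 mean [0.4116 0.1812 0.0092]
toteL floor 11 px [163. 262.] z [-0.     0.003  0.018] rect 371 437 36 1 86.9 mean [0.3715 0.4383 0.0059]
toteL floor 11 px [180. 263.] z [-0.003  0.002 
[... 2683 characters left out ...]
 z [0.022 0.058 0.135] rect 382 -142 71 68 88.3 mean [ 0.3769 -0.1383  0.0744]
beaker 318 px [401. 272.] z [0.025 0.075 0.093] rect 321 -254 70 69 88.9 mean [ 0.3215 -0.2628  0.0679]
goggles 497 px [283. 256.] z [0.027 0.047 0.052] rect 355 77 141 83 79.0 mean [0.377  0.0727 0.0449]
soap 488 px [455. 152.] z [0.032 0.1   0.152] rect 667 -439 55 45 41.8 mean [ 0.6627 -0.4344  0.0956]
jar 407 px [402. 128.] z [0.03  0.079 0.085] rect 757 -293 57 57 5.1 mean [ 0.7516 -0.2909  0.068 ]
pink 2240 px [462. 292.] z [0.036 0.065 0.079] rect 264 -436 170 94 0.4 mean [ 0.2627 -0.4308  0.0638]
white line
white 23 px [373. 201.] z [0.062 0.066 0.07 ] rect 530 -194 6 25 87.6 mean [ 0.5307 -0.1945  0.0659]
```

View pics/crop1.png

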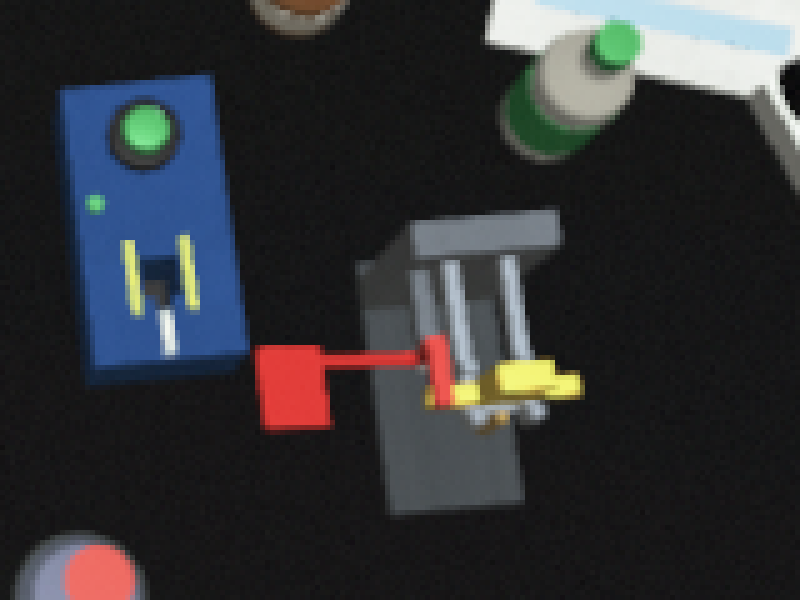

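Crop: the lock's socket is at crop pixel (160,270), with the white line below it on −x. The key sits on prongs pointing toward the robot, the nose is over the crossbar at (440,370), and the pad is at (293,387). Both yaws are about +4.4°. Next I'll raise the arm and check both from the wrist camera.

```bash
cat >> h.py <<'E'
def ori(deg):
    a=np.radians(deg);x=np.array([np.cos(a),np.sin(a),0]);z=np.array([0,0,-1.])
    return cv2.Rodrigues(np.stack([x,np.cross(z,x),z],1))[0].ravel()
E
python3 - <<'E'
from h import *
c=optics.get_calibration('wrist');R=cv2.Rodrigues(c['rvec'])[0]
C=-R.T@c['tvec']; Rt=cv2.Rodrigues(np.array(current_orientation()))[0]
print('cam in tool',Rt.T@(C-np.array(current_tcp_pos())), 'axis',Rt.T@R.T[:,2])
for a in(4.4,184.4,94.4,-85.6):
    for q in((.478,-.367,.15),(.563,-.192,.15),(.64,.08,.05)):
        s=planner.solve_ik(q,ori(a)); print(a,q,None if s is None else np.round(s,2))
p=np.array(current_tcp_pos());p[2]=.36
manip.move_l(p,rate=.25)
effector.set_gripper(0)
E
```

```text
cam in tool [-0.00066196 -0.07883098 -0.1422965 ] axis [-2.24237250e-04  3.07317562e-01  9.51606991e-01]
4.4 (0.478, -0.367, 0.15) [ 0.82  0.4  -0.3   1.74  0.13  1.03  0.55]
4.4 (0.563, -0.192, 0.15) [ 0.6   0.4  -0.43  1.75  0.19  1.03  0.17]
4.4 (0.64, 0.08, 0.05) [ 0.25  0.64 -0.61  1.7   0.44  0.95 -0.45]
184.4 (0.478, -0.367, 0.15) [ 0.4   0.4   0.24  1.75 -0.11  1.01 -2.39]
184.4 (0.563, -0.192, 0.15) [ 0.19  0.37  0.08  1.77 -0.04  1.   -2.78]
184.4 (0.64, 0.08, 0.05) [-0.94  1.03  1.26  1.73 -1.05  1.22 -2.45]
94.4 (0.478, -0.367, 0.15) [ 1.02  0.43 -0.57  1.73  0.26  1.05  2.01]
94.4 (0.563, -0.192, 0.15) [ 0.73  0.43 -0.62  1.75  0.28  1.05  1.67]
94.4 (0.64, 0.08, 0.05) [ 0.32  0.67 -0.72  1.7   0.51  0.98  1.06]
-85.6 (0.478, -0.367, 0.15) [ 0.6   0.39 -0.03  1.74  0.01  1.01 -0.92]
-85.6 (0.563, -0.192, 0.15) [ 0.4   0.38 -0.18  1.76  0.08  1.01 -1.3 ]
-85.6 (0.64, 0.08, 0.05) [ 0.12  0.6  -0.42  1.7   0.3   0.91 -1.92]
```

```bash
python3 - <<'E'
from h import *
manip.move_to((.53,-.30,.36),ori(4.4))
print(current_tcp_pos(),current_clock())
p,d,c=cap('wrist','w1.png'); 
E
```

```text
[ 0.52884652 -0.30232204  0.35983674] 3.125
```

View pics/w1.png

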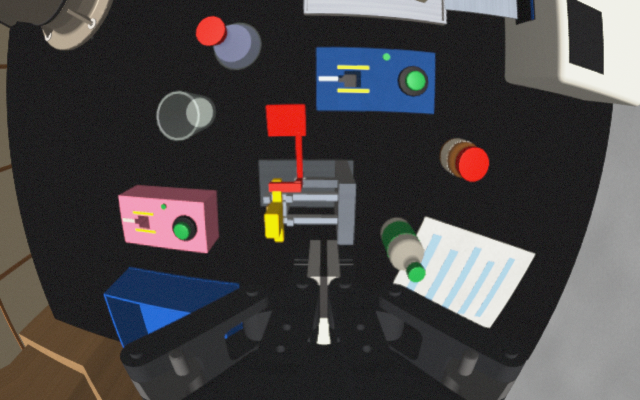

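Wrist view: the lock is at (375,80) with its socket at (350,80) and button at (413,81). The pad is at (286,120), the key tab at (272,222) and the post at (347,212).

```bash
cat > mw.py <<'E'
from h import *
p,d,c=load('wrist'); W=cloud(d,c,True)
hsv=cv2.cvtColor(p,cv2.COLOR_RGB2HSV); H,S,V=[hsv[...,i].astype(int) for i in range(3)]
K=np.array(c['camera_matrix']);R=cv2.Rodrigues(c['rvec'])[0];C=-R.T@c['tvec']
def ray(uv,z):
    x=(np.atleast_2d(uv)-K[:2,2])/K[0,0]; th=np.linalg.norm(x,axis=1,keepdims=True)
    v=np.hstack([x*np.tan(th)/th,np.ones((len(x),1))])@R
    return (C+v*((z-C[2])/v[:,2:]))[:,:2]
def rep(name,m,box,zplane,zr=None):
    b=np.zeros_like(m);b[box[1]:box[3],box[0]:box[2]]=1;m=m&b
    if zr: m&=(W[...,2]>zr[0])&(W[...,2]<zr[1])
    n,l,s,ce=cv2.connectedComponentsWithStats(m.astype(np.uint8))
    for i in range(1,n):
        if s[i,4]<25: continue
        v,u=np.nonzero(l==i); q=ray(np.c_[u,v],zplane)*1000
        r=cv2.minAreaRect(q.astype(np.float32)); zz=np.nanmedian(W[...,2][l==i])
        print(name,s[i,4],ce[i].round(),'z',zz.round(4),'rect',np.round(r[0],1),np.round(r[1],1),round(r[2],1),'mean',q.mean(0).round(1))
if __name__=='__main__':
    T=np.ones(H.shape,bool)
    blue=(H>100)&(H<125)&(S>120)&(V>40)
    rep('lock',T,(305,40,450,125),.065,(.055,.075))
    rep('button',(H>45)&(H<80)&(S>120)&(V>60),(380,60,440,100),.086)
    rep('white',(S<60)&(V>150),(310,65,350,95),.065)
    rep('ybar',(H>22)&(H<35)&(S>100)&(V>100),(330,55,375,100),.067)
    rep('hole',(V<70)&(S<150),(340,68,365,92),.065)
    rep('key',(H>22)&(H<35)&(S>120)&(V>80),(250,170,300,250),.187,(.178,.2))
    rep('bar',(H>22)&(H<35)&(S>120)&(V>80),(250,170,300,250),.142,(.13,.152))
    rep('pad',((H<5)|(H>175))&(S>150)&(V>100),(262,100,310,137),.138)
    rep('post',T,(325,150,365,255),.15,(.142,.158))
E
python3 mw.py
```

```text
lock 6286 [372.  79.] z 0.0647 rect [ 595.9 -187.6] [169.5  90.4] 4.5 mean [ 588.9 -188.5]
button 321 [415.  80.] z 0.0863 rect [ 644.3 -184.6] [28.8 26.4] 8.7 mean [ 644.2 -184.4]
white 94 [328.  78.] z 0.0651 rect [ 527.6 -193. ] [26.3  5.7] 4.5 mean [ 527.1 -193.1]
ybar 94 [353.  67.] z 0.0652 rect [ 560.2 -175.2] [41.6  4.3] 5.8 mean [ 560.2 -174.6]
ybar 104 [354.  90.] z 0.0652 rect [ 562.7 -207.7] [41.8  4.3] 5.5 mean [ 563.8 -207.3]
hole 53 [355.  76.] z 0.0132 rect [ 563.7 -187.7] [13.7 25.6] 46.9 mean [ 563.5 -187.5]
key 395 [272. 224.] z 0.1864 rect [ 475.1 -362.8] [17.  33.7] 1.3 mean [ 475.8 -362.4]
bar 29 [277. 179.] z 0.1402 rect [ 473.8 -322.6] [9.9 3.8] 4.0 mean [ 473.4 -322.6]
bar 116 [277. 198.] z 0.1419 rect [ 473.2 -346.3] [12.6 15.8] 1.7 mean [ 474.1 -346.1]
bar 72 [281. 235.] z 0.141 rect [ 481.4 -395.3] [25.7 10.8] 64.2 mean [ 480.3 -396.8]
pad 1273 [286. 120.] z 0.1377 rect [ 479.7 -250.6] [47.2 38.3] 3.6 mean [ 480.6 -250.2]
post 1063 [346. 212.] z 0.1496 rect [ 560.4 -357.6] [21.4 82.7] 3.7 mean [ 560.  -356.4]
```

Wrist estimates: pad (480.5, −250.4), key (475.5, −362.7), mouth about (560.5, −191.2), yaw about 4.4°. Next: press the keeper, take the key and lift it.

```bash
python3 - <<'E'
from h import *
o=ori(4.3)
manip.move_to((.4805,-.2504,.20),o)
manip.move_l((.4805,-.2504,.150),rate=.1)
hit=manip.move_l((.4805,-.2504,.083),rate=.04,max_force=25)
print('press',hit,current_tcp_pos(),current_contact_force(),current_clock())
manip.wait(.2)
manip.move_l((.4805,-.2504,.225),rate=.25)
t=current_clock()
effector.set_gripper(.05)
manip.move_l((.4755,-.3627,.225),rate=.25)
h2=manip.move_l((.4755,-.3627,.149),rate=.12,max_force=15)
print('down',h2,current_tcp_pos(),current_clock()-t)
effector.set_gripper(0)
print('open',current_opening(),current_clock()-t,current_contact_force())
h3=manip.move_l((.4755,-.3627,.27),rate=.08,max_force=20)
print('lift',h3,current_tcp_pos(),current_opening(),current_contact_force(),current_clock()-t)
cap('wrist','w2.png')
E
```

```text
press False [ 0.48135977 -0.25019589  0.08321931] [1.29404985 1.67976119 2.38661615] 6.3833
down False [ 0.47621019 -0.36267257  0.1497684 ] 1.9166999999999996
open 0.01548902161437268 2.3167 [-0.47588403  0.20470582  2.98631189]
lift False [ 0.47522808 -0.36251262  0.26937225] 0.015382861494032299 [ 0.25589736  1.07358753 -1.6755013 ] 3.9833000000000007
```

View pics/w2.png

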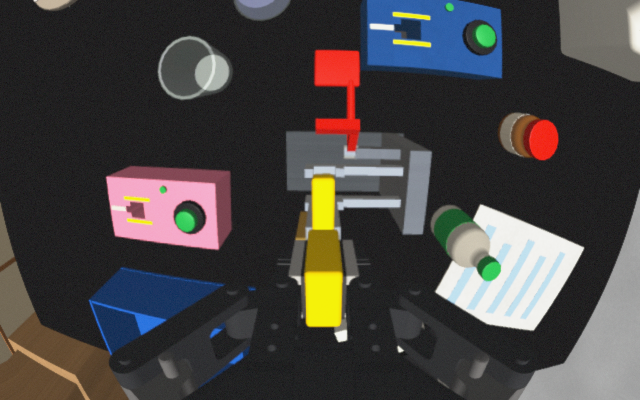

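The key is off the hook and held (opening 15.4 mm, weight 1.7 N). Next I'll re-measure the lock from closer, then hover over the mouth.

```bash
cat > lk.py <<'E'
from mw import *
T=np.ones(H.shape,bool)
top=(W[...,2]>.055)&(W[...,2]<.075)
B=(0,0,640,400)
near=(abs(W[...,0]-.6)<.13)&(abs(W[...,1]+.19)<.08)
rep('lock',T&near,B,.065,(.055,.075))
rep('button',(H>45)&(H<80)&(S>120)&(V>60)&near,B,.086)
rep('white',(S<60)&(V>150)&near&top,B,.065)
rep('ybar',(H>22)&(H<35)&(S>100)&(V>100)&near&top,B,.066)
E
python3 - <<'E'
from h import *
o=ori(4.4)
manip.move_l((.5605,-.30,.29),rate=.2,ori=o)
print(current_tcp_pos());cap('wrist'); import runpy; runpy.run_path('lk.py')
manip.move_l((.5605,-.1912,.19),rate=.2); print(current_tcp_pos());cap('wrist','w3.png')
cap('scene','s3.png')
E
python3 lk.py
```

```text
[ 0.55918361 -0.30137275  0.28943801]
lock 9087 [356.  74.] z 0.0647 rect [ 595.3 -187.8] [170.8  89.6] 4.3 mean [ 588.7 -188.4]
button 58 [373.  46.] z 0.0685 rect [ 602.3 -157.6] [9.1 8.1] 7.3 mean [ 602.2 -157.7]
button 457 [408.  75.] z 0.0864 rect [ 644.1 -184.3] [27.  26.7] 5.3 mean [ 644.2 -184.6]
white 25 [327.  62.] z 0.0651 rect [ 553.4 -177.9] [27.8  0.1] 4.6 mean [ 553.4 -178. ]
white 131 [303.  73.] z 0.0652 rect [ 527.3 -193.6] [26.8  6. ] 3.4 mean [ 526.6 -193.4]
ybar 148 [333.  60.] z 0.0654 rect [ 560.1 -174.4] [41.6  3.8] 4.9 mean [ 560.1 -174.5]
ybar 164 [332.  87.] z 0.0654 rect [ 562.7 -207.2] [41.8  4.8] 4.4 mean [ 561.8 -207.5]
[ 0.56093243 -0.19322963  0.19100432]
lock 13697 [356. 178.] z 0.0647 rect [ 595.3 -187.5] [170.4  91.8] 4.3 mean [ 590.6 -182.4]
button 103 [377. 150.] z 0.0685 rect [ 601.3 -151.4] [9.2 8.3] 5.4 mean [ 601.3 -151.4]
button 796 [420. 191.] z 0.0862 rect [ 643.8 -183.1] [27.3 30.2] 46.2 mean [ 643.8 -183. ]
white 50 [323. 171.] z 0.0648 rect [ 559.6 -177.4] [42.8  1.8] 1.9 mean [ 559.2 -177.4]
white 233 [286. 185.] z 0.065 rect [ 526.7 -193.4] [26.6  6.6] 4.1 mean [ 526.8 -193.3]
ybar 293 [324. 168.] z 0.0651 rect [ 560.2 -174. ] [42.6  4.6] 4.3 mean [ 560.3 -174. ]
ybar 42 [304. 203.] z 0.065 rect [ 544.5 -208.5] [7.4 3.9] 4.4 mean [ 544.8 -208.4]
ybar 58 [342. 203.] z 0.0653 rect [ 579.6 -205.8] [10.2  3.9] 4.3 mean [ 579.5 -205.8]
```

View pics/w3.png

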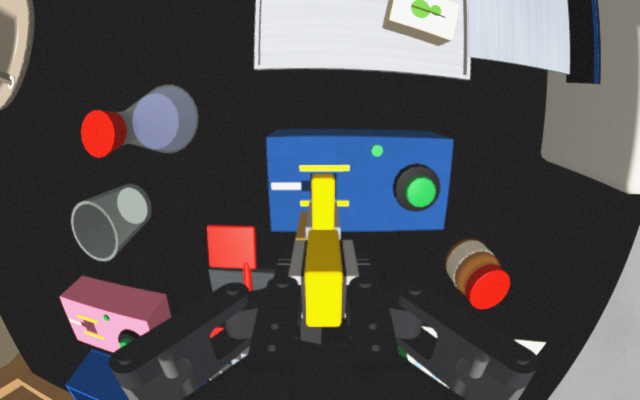

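Hover view: the key's crossbar end is at (322,173), directly over the socket between the yellow bars at (324,168) and (324,203). Next I'll locate the key in the same camera frame and see whether the TCP has settled.

```bash
python3 - <<'E'
from mw import *
for _ in range(3): print(current_tcp_pos().round(5) if hasattr(current_tcp_pos(),'round') else current_tcp_pos()); manip.wait(.1)
m=(H>22)&(H<35)&(S>120)&(V>80)
z=.1910+.0147-.0225
zz=W[...,2]
mm=m&(zz>z-.012)
v,u=np.nonzero(mm); print('rows',v.min(),v.max())
for r in range(170,232,6):
    uu=np.nonzero(mm[r])[0]
    if len(uu)>4: print(r,uu.min(),uu.max(),np.nanmedian(zz[r,uu]).round(4),ray([[uu.min()-.5,r],[uu.max()+.5,r]],z).round(4).tolist())
v0=v.min(); uu=u[v==v0]; print('end',ray([[uu.mean(),v0-.5]],z),v0,uu.min(),uu.max())
E
```

```text
[ 0.56107 -0.19331  0.1912 ]
[ 0.56093 -0.19267  0.19089]
[ 0.56075 -0.19203  0.19052]
rows 174 326
176 313 333 0.1774 [[0.5524, -0.1524], [0.5628, -0.1516]]
182 311 334 0.1826 [[0.5516, -0.1555], [0.5636, -0.1546]]
188 311 334 0.1825 [[0.5518, -0.1587], [0.5639, -0.1578]]
194 312 334 0.1827 [[0.5525, -0.1618], [0.5641, -0.1609]]
200 312 334 0.1826 [[0.5527, -0.165], [0.5644, -0.1641]]
206 311 334 0.1822 [[0.5524, -0.1683], [0.5647, -0.1674]]
212 311 334 0.1823 [[0.5526, -0.1716], [0.565, -0.1707]]
218 312 334 0.1826 [[0.5533, -0.1749], [0.5653, -0.174]]
224 312 334 0.1827 [[0.5535, -0.1783], [0.5656, -0.1774]]
230 311 335 0.1858 [[0.5532, -0.1818], [0.5664, -0.1808]]
end [[ 0.55857204 -0.15060397]] 174 321 329
```

```bash
python3 - <<'E'
from h import *
x,y=.5605,-.1898
manip.move_l((x,y,.16),rate=.1); manip.wait(.5)
f0=np.array(current_contact_force());print(current_tcp_pos(),f0)
for z in (.140,.128,.115,.1,.0845):
    h=manip.move_l((x,y,z),rate=.03,max_force=12); manip.wait(.2)
    print(z,h,np.round(current_tcp_pos(),4),np.round(np.array(current_contact_force())-f0,1),np.round(current_ft_torque(),2))
    if h: break
E
```

```text
[ 0.56057467 -0.18985011  0.16018901] [-0.11688621 -1.38275184 -2.16303746]
0.14 False [ 0.5607 -0.1898  0.1402] [0.6 1.7 0.9] [ 0.06 -0.05 -0.04]
0.128 False [ 0.5607 -0.1899  0.1282] [-0.6  1.5  0.5] [-0.04  0.02 -0.05]
0.115 False [ 0.5607 -0.1898  0.1152] [0.1 1.9 0.6] [ 0.01 -0.    0.03]
0.1 False [ 0.5607 -0.1899  0.1002] [ 0.5  1.9 -0. ] [ 0.02  0.02 -0.01]
0.0845 True [ 0.5602 -0.1897  0.0849] [0.3 1.8 7. ] [-0.06 -0.01 -0.  ]
```

The key went in without resistance and bottomed at TCP z 0.0849, against 0.0848 expected. I'll push firmly once more, release, retreat and look.

```bash
python3 - <<'E'
from h import *
x,y=.5605,-.1898
print(manip.move_l((x,y,.0815),rate=.02,max_force=15),current_tcp_pos())
effector.set_gripper(.04)
manip.move_l((x,y,.20),rate=.15)
effector.set_gripper(.085)
manip.move_to((.60,-.04,.40),ori(4.4)); manip.wait(.3)
print(current_tcp_pos(),current_clock())
cap('wrist','w4.png');cap('top','top4.png')
E
```

```text
True [ 0.56025332 -0.18972571  0.08495065]
[ 0.59970037 -0.04092777  0.39899419] 21.725
```

View pics/w4.png

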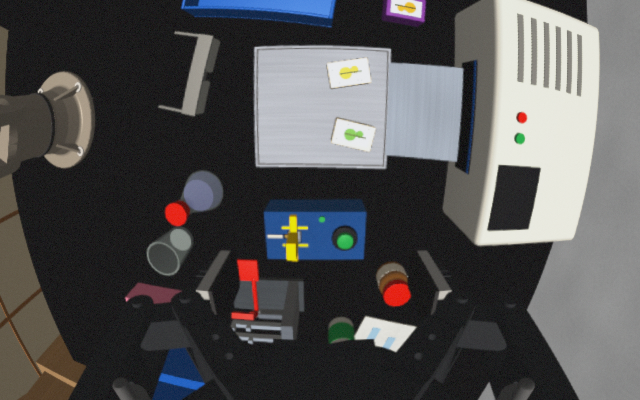

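The key stands in the socket with its crossbar on the block top at (293,238), and two cream blocks are in the tray at (348,72) and (353,134). Next I'll measure them, along with the key height and the tote.

```bash
python3 - <<'E'
from mw import *
m=(H>22)&(H<35)&(S>120)&(V>80)
n=(abs(W[...,0]-.56)<.03)&(abs(W[...,1]+.19)<.06)&m
z=W[...,2][n]; print('key z bar',np.median(z[(z>.07)&(z<.085)]),'tab',np.median(z[z>.11]))
T=np.ones(H.shape,bool)
rep('block',T,(250,40,392,170),.044,(.036,.06))
rep('trayall',T,(250,40,392,170),.014,(.009,.06))
p,d,c=load('top')
E
python3 - <<'E'
from h import *
import re
src=open('m.py').read().split("blue=")[0]; exec(src)
T=np.ones(H.shape,bool)
rep('blocks',T,(262,150,338,226),(.03,.06))
E
```

```text
key z bar 0.07653187803009845 tab 0.12120714153786154
block 1063 [349.  73.] z 0.044 rect [629.4  84.5] [66.9 42. ] 14.8 mean [629.3  84.6]
block 1044 [353. 135.] z 0.0439 rect [644.5 -14.7] [43.7 66.6] 83.1 mean [644.5 -14.6]
trayall 1668 [332. 109.] z 0.014 rect [594.2  26.3] [239.2 210.5] 3.3 mean [608.1  24.4]
trayall 1093 [348.  73.] z 0.044 rect [631.3  86.8] [71.9 45.3] 14.9 mean [631.1  86.9]
trayall 1087 [352. 134.] z 0.0438 rect [647.1 -17.2] [47.6 71.7] 83.1 mean [647.  -17.1]
blocks 307 px [279. 172.] z [0.039 0.045 0.05 ] rect 633 82 68 42 13.7 mean [0.6312 0.0819 0.0448]
blocks 36 px [306. 171.] z [0.036 0.044 0.049] rect 638 0 9 38 83.3 mean [0.6319 0.0014 0.0438]
```

The key is home (bar top 76.5 mm, about 77 expected). Next I'll move the blocks, re-measuring each just before the pick.

```bash
cat > pick.py <<'E'
from h import *
import importlib, mw
def find(guess,r=.06):
    cap('wrist'); importlib.reload(mw); W=mw.W
    tr=(abs(W[...,0]-.6)<.12)&(abs(W[...,1]-.026)<.12)&(W[...,2]>.034)&(W[...,2]<.06)
    n,l,s,ce=cv2.connectedComponentsWithStats(tr.astype(np.uint8)); best=None
    for i in range(1,n):
        if s[i,4]<150: continue
        v,u=np.nonzero(l==i); q=mw.ray(np.c_[u,v],.044)
        (cx,cy),(w,h),a=cv2.minAreaRect((q*1000).astype(np.float32))
        if w<h: a+=90
        a=(a+90)%180-90
        print('  found',round(cx,1),round(cy,1),round(w,1),round(h,1),round(a,1))
        e=np.hypot(cx/1000-guess[0],cy/1000-guess[1])
        if best is None or e<best[0]: best=(e,cx/1000,cy/1000,a)
    return best
def pick_place(guess,spot,placeyaw):
    manip.move_to((guess[0]-.03,guess[1],.28),ori(94)); manip.wait(.3)
    e,x,y,a=find(guess); print('offset from guess',round(e,4)); yaw=a+90
    if e>.08: return False
    effector.set_gripper(.066)
    manip.move_to((x,y,.13),ori(yaw))
    h=manip.move_l((x,y,.011),rate=.12,max_force=12)
    print('down',h,np.round(current_tcp_pos(),4))
    if h: manip.move_l((x,y,.13),rate=.1); return False
    effector.set_gripper(0); print('grip',current_opening())
    if current_opening()<.03: return False
    manip.move_l((x,y,.16),rate=.12); print('held',current_opening(),np.round(current_contact_force(),1))
    manip.move_l((spot[0],spot[1],.16),rate=.25,ori=ori(placeyaw))
    h=manip.move_l((spot[0],spot[1],.0115),rate=.08,max_force=8)
    print('placed',h,np.round(current_tcp_pos(),4))
    effector.set_gripper(.062)
    manip.move_l((spot[0],spot[1],.16),rate=.15)
    print('t',current_clock()); return True
E
python3 - <<'E'
from pick import *
print(pick_place((.6294,.0845),(.487,.372),85.2))
E
```

```text
found 628.6 85.0 67.7 42.5 13.8
  found 643.7 -14.0 44.0 68.8 -8.3
offset from guess 0.0009
down False [0.6294 0.0852 0.0119]
grip 0.04108041231277654
held 0.04077391069761579 [ 0.2 -0.8 -2. ]
placed True [0.487  0.372  0.0131]
t 31.8417
True
```

```bash
python3 - <<'E'
from pick import *
print(pick_place((.6437,-.014),(.487,.25),85.2))
manip.move_to((.52,.18,.42),ori(94)); manip.wait(.3)
cap('wrist','w5.png'); cap('top','top5.png')
E
```

```text
found 644.3 -15.2 42.9 68.4 -8.7
offset from guess 0.0013
down False [ 0.6451 -0.015   0.0119]
grip 0.041099165529719296
held 0.041228256710980626 [ 0.4 -0.5 -1.2]
placed True [0.487  0.25   0.0131]
t 42.0917
True
```

View pics/w5.png

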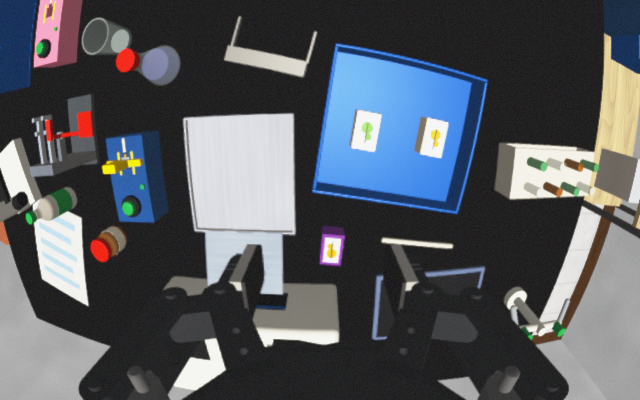

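Both blocks lie flat and apart in the tote at (366,131) and (433,138). The tray and chute are empty, and the key is still in the lock. I'll wait a little and re-check the tray for late arrivals before pressing the button.

```bash
python3 - <<'E'
from pick import *
def tray():
    p,d,c=cap('top'); W=cloud(d,c)
    return int(((abs(W[...,0]-.6)<.1)&(abs(W[...,1]-.023)<.085)&(W[...,2]>.03)&(W[...,2]<.15)).sum())
effector.set_gripper(0)
manip.move_to((.55,.12,.40),ori(4.4))
for _ in range(6):
    manip.wait(7); n=tray(); print(round(current_clock(),1),'tray px',n)
E
```

```text
52.5 tray px 0
59.5 tray px 0
66.6 tray px 0
73.6 tray px 0
80.7 tray px 0
87.7 tray px 0
```

```bash
python3 - <<'E'
from pick import *
x,y=.6450,-.1837
manip.move_to((x,y,.20),ori(4.4)); manip.move_l((x,y,.10),rate=.1); manip.wait(.3)
f0=np.array(current_contact_force())
h=manip.move_l((x,y,.0785),rate=.02,max_force=15)
print(h,np.round(current_tcp_pos(),4),(np.array(current_contact_force())-f0).round(1))
manip.wait(.5); print(np.round(current_tcp_pos(),4),(np.array(current_contact_force())-f0).round(1))
manip.move_l((x,y,.25),rate=.15)
manip.move_to((.50,.05,.42),ori(4.4)); manip.wait(.3)
cap('wrist','w6.png'); cap('scene','s6.png'); cap('top','t6.png'); print(current_clock())
E
```

```text
True [ 0.6449 -0.1837  0.0813] [-0.7  0.2  4.3]
[ 0.6449 -0.1837  0.0812] [ 0.3 -0.3  6.2]
95.0
```

View pics/s6.png

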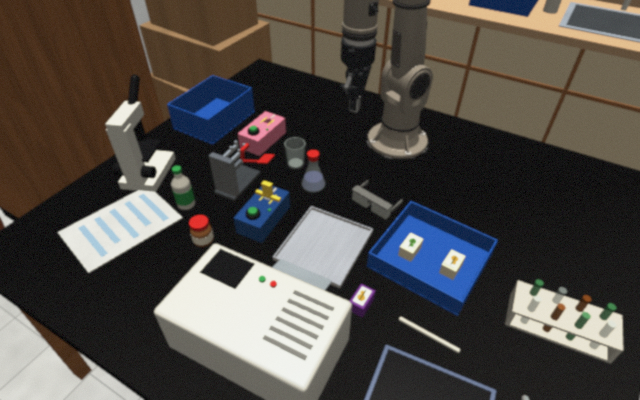

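View pics/w6.png

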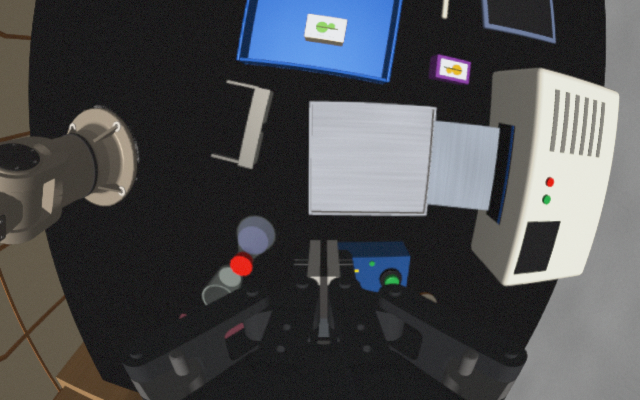

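Everything looks right, but the press stopped at about 5 mm with only 6 N steady. I'll repeat it more firmly to be sure of full travel, then hand in.

```bash
python3 - <<'E'
from pick import *
x,y=.6450,-.1837
manip.move_to((x,y,.20),ori(4.4)); manip.move_l((x,y,.10),rate=.1); manip.wait(.3)
f0=np.array(current_contact_force())
h=manip.move_l((x,y,.077),rate=.02,max_force=30); 
print(h,np.round(current_tcp_pos(),4),(np.array(current_contact_force())-f0).round(1))
manip.wait(.5); print(np.round(current_tcp_pos(),4),(np.array(current_contact_force())-f0).round(1))
manip.move_l((x,y,.25),rate=.15)
manip.move_to((.50,.05,.42),ori(4.4)); manip.wait(.5)
p,d,c=cap('top','t7.png'); W=cloud(d,c)
n=(abs(W[...,0]-.562)<.035)&(abs(W[...,1]+.192)<.06)
print('key top z',np.nanpercentile(W[...,2][n],99))
b=(abs(W[...,0]-.487)<.1)&(abs(W[...,1]-.31)<.11)&(W[...,2]>.035)
k,l,s,ce=cv2.connectedComponentsWithStats(b.astype(np.uint8))
for i in range(1,k):
    if s[i,4]>30: print('tote block',s[i,4],np.nanmedian(W[l==i],0).round(3))
print(current_clock()); job.hand_in()
E
```

```text
False [ 0.6451 -0.1837  0.0809] [-8.1  1.2 20.9]
[ 0.6451 -0.1837  0.0809] [-8.3  1.7 20.3]
key top z 0.12514731090424536
tote block 325 [0.491 0.247 0.046]
tote block 328 [0.489 0.368 0.046]
102.65
the job is handed in; nothing more can be done
```

The job is done and handed in at about 103 s of the 210 s allowed; `hand_in` gave no verdict.

- **Key:** I pressed the keeper open, lifted the key off the hook and pushed it into the blue lock. It went in without resistance and bottomed at TCP z 0.0849 m, against 0.0848 m expected. Its crossbar then read 76.5 mm high (77 mm means home), and the last look showed it still in place.
- **Blocks:** Two cream blocks were present, and both now lie flat and apart on the tote floor. Their tops read 46 mm, against 45 mm expected. I watched the empty tray for about 40 s more and nothing else arrived. I saw no sign of a block being knocked aside.
- **Button:** The first press tripped its force stop at about 5 mm of travel, with only 6 N steady. I wasn't sure that was full travel, so I pressed again: it held a hard stop at 20 N, which I take to be fully down. I had no direct reading of the button's travel.
- **Other objects:** The scene picture after the first press showed the bystanders and the purple and pink look-alikes where they started.

The top and wrist cameras disagreed by about 3–4 mm. I used the wrist camera for the keeper, key, lock and picks, and the top camera for the tote.

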